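Sort the turned beech parts into the sample trays

ROBOT

A 6-joint arm with a two-finger parallel gripper is mounted at the origin on the work surface. World frame = base frame: x ahead of the robot, y to its left, z up, the work surface at z = 0. Lengths are in m, angles in rad, forces in N, time in s.
With the tool pointing down it reaches from about 0.35 to 0.975 m from the base axis. Payload 4.9 kg.
Tool frame: the origin (TCP) lies on the centre line of the jaws, within the pads' length; the fingertips stand manip.tip_reach ahead of it and the grasp point (between the pads) is the TCP (manip.tip_reach is the distance from the TCP to the fingertips, in m); z points along the fingers, y is the line along which they close (so a half turn about z gives the same grasp; the last joint's range is limited). The gripper opens to 85 mm and grips with 20 to 120 N. Pads are 22 mm wide; open, the fingers measure 114 mm over their backs; the gripper's body (76 mm by 85 mm) begins 54 mm behind the grasp point. The pads swing forward as they close: fully open they stand 13 mm farther back than shut.
Start: joints at [1.082, 0.053, 1.613, -0, 1.476, -0.119], TCP at [0.226, 0.583, 0.25] pointing down, gripper open.
Joint ranges: [-3.01, 3.01], [-1.01, 2.22], [0.06, 2.58], [-1.02, 4.17], [0.09, 2.62], [-3.14, 3.14]. Speed limits (rad/s): [2.57, 2.57, 3.14, 3.14, 3.14, 3.14].

INTERFACE

Orientations are given as a unit quaternion [w, x, y, z].
In Python, from plant import manip gives the robot as it stands. The module is installed in compiled form; this text tells all that it offers.
- The arm moves only by the tool move_arm, never from a script. Its argument "rows" is a list of rows, each a list of 7 numbers: the shift along the tool's x, y, z in cm, then the turn, a rotation vector about the tool's x, y, z in degrees, then the opening, from -1 (shut) to 1 (fully open). In form: [[tx, ty, tz, ax, ay, az, jaw], ...]. A call has 1 to 20 rows; each row shifts and turns the commanded pose from where the row before left it, along the tool's axes as they then stand; what a row does not reach is not made up. A row lasts 1/12 s, in which the tool goes at most 41.7 mm and 7.16 degrees, less where a joint would pass 70% of its speed; a pose out of reach is approached as far as the arm can. A call is refused whole if a number of a shift passes 4.17 or a number of a turn 7.16, either way. A call with a gripper value outside its range is refused whole. The fingers move at their own pace and stop on an object; the grip force is fixed at half the most. Time passes only in rows, so rows that do not move let the fingers close. It gives the time, the measured TCP pose, the force, the opening and the grip force at its end, in the units of the state.
- manip.state(): the state, without advancing time (a new reading comes with each control period).
- manip.grab_frame(name): name is "scene" or "top" or "wrist"; returns a dict with "img" (480x640x3 uint8, blue, green, red), "mtx" (3x3 intrinsics, pixels), "k1" (the pictures are not rectified: a ray, as slopes to the right and down, at radius r is drawn at 1 + k1 r^2 times it, then the intrinsics apply), "R" (3x3) and "t" (3): a world point X has camera coordinates R X + t. Camera axes: x right, y down, z forward; pixel columns grow to the right and rows downward; lengths in m; the calibration is good to about 2 mm. A picture is of the moment at which its call begins. There is no depth.
- manip.job_done(): hands the job in; it is judged then, once.
The state is a dict: "time": time; "joint_pos": joint angles; "joint_vel": joint speeds; "joint_efforts": joint torques, N m; "tool_pos": TCP position; "tool_rot": TCP orientation; "contact_force": force on the tool from outside, world axes, zero at the start; "ft_torque": the same for the moment, N m; "gripper_width": opening from 0.0 (shut) to 1.0 (fully open); "grasp_force": force on a finger pad.
Only numpy, scipy, OpenCV 4.12 (cv2) and the standard library are available. Lean on these libraries where they do the work, as an engineer would, in place of code of your own. Each camera call takes 0.05 s, during which the arm holds its last target. There are 200 camera calls.

TASK

Sort the five loose beech parts on the bench (two wheels, two knobs, one drilled bar) into the three dark trays: each part belongs in the compartment of the tray that has the same kind of part fastened on its ledge as a sample. Set every part down on the tray's floor, never dropping it, the two of a kind side by side: wheels and bar lying flat, knobs standing upright. Leave the cork sanding block and the wax tin where they are.

Things in the scene. Friction and masses are not known exactly. Their poses are not given: they have to be found in the camera images.
- wheel_1: loose beech wheel lying flat: a plain ring-shaped disc 56 mm in diameter, 20 mm thick, with a 14 mm bore; about 35 g. Origin at its centre (10 mm above the surface it lies on), z is its axis. Can be gripped across the rim in any direction. One of two, alike.
- wheel_2: loose beech wheel lying flat: a plain ring-shaped disc 56 mm in diameter, 20 mm thick, with a 14 mm bore; about 35 g. Origin at its centre (10 mm above the surface it lies on), z is its axis. Can be gripped across the rim in any direction. One of two, alike.
- knob_1: loose turned beech knob standing upright, 58 mm tall: foot flange 44 mm in diameter and 10 mm high, neck 22 mm in diameter, round head 38 mm in diameter whose straight side runs from 36 to 53 mm above the foot; about 45 g. Origin: centre of the underside of the foot, z up along the knob. Grip it across the head. One of two, alike.
- knob_2: loose turned beech knob standing upright, 58 mm tall: foot flange 44 mm in diameter and 10 mm high, neck 22 mm in diameter, round head 38 mm in diameter whose straight side runs from 36 to 53 mm above the foot; about 45 g. Origin: centre of the underside of the foot, z up along the knob. Grip it across the head. One of two, alike.
- bar: loose beech bar lying flat, 90 mm long (its x) by 30 mm wide (its y) by 26 mm high (its z, up), with two 12 mm holes drilled down through it, 25 mm either side of the middle; about 50 g. Origin at its centre (13 mm above the surface it lies on). Grip it across its width.
- tray_wheel: dark fixed tray. Origin: middle of its compartment, at bench level; compartment 130 mm (x) by 150 mm (y), floor 6 mm, walls 6 mm thick and 22 mm high over the bench. Beyond it at +x (away from the robot) a ledge 22 mm high, 58 mm deep, centred 100 mm from the origin, carries a fastened sample: a wheel lying flat (top at 42 mm). Both loose wheels belong in this compartment.
- tray_knob: dark fixed tray. Origin: middle of its compartment, at bench level; compartment 130 mm (x) by 150 mm (y), floor 6 mm, walls 6 mm thick and 22 mm high over the bench. Beyond it at +x (away from the robot) a ledge 22 mm high, 58 mm deep, centred 100 mm from the origin, carries a fastened sample: a knob standing upright (top at 80 mm). Both loose knobs belong in this compartment.
- tray_bar: dark fixed tray. Origin: middle of its compartment, at bench level; compartment 130 mm (x) by 150 mm (y), floor 6 mm, walls 6 mm thick and 22 mm high over the bench. Beyond it at +x (away from the robot) a ledge 22 mm high, 58 mm deep, centred 100 mm from the origin, carries a fastened sample: a drilled bar lying along y (top at 48 mm). The loose bar belongs in this compartment.
- sanding_block: loose cork sanding block, 85 (x) by 55 (y) by 36 mm high, among the parts; not to be sorted or moved. Origin: centre of its underside.
- wax_tin: loose round metal wax tin with a dark lid, 70 mm in diameter, 50 mm high, among the parts; not to be sorted or moved. Origin: centre of its underside.
Not all that is in view belongs to the job. What is shaped like the wheel_2 but green or purple is not meant. What is shaped like the wheel_1 but green or orange is not meant.

How it is judged:
By the outcome, as a careful person would: the job done as asked, in the order asked, and still so for the second after the job is handed in, with the robot touching nothing.
It also fails if it takes over 115 s, if anything falls off the work surface, if the arm or the gripper's body presses on something with over 40 N, if the wrist force passes 120 N, or if a joint passes its speed limit or range.

## Working session

There is one attempt and no reset: what is moved stays moved. The work goes in short steps, Python scripts to look and compute and a tool call to move; the robot and the scene stay as the last step left them, time stands still between calls to the robot, and variables do not carry over. Pictures are saved under pics/ and viewed, at most 14 in all, crops included, and the job is handed in when it is done.

Besides the shell and the picture viewer there is one more tool, called after "Call:" by a JSON object that holds its "fn" and its "kwargs", one argument or row to a line. move_arm: Moves the arm, as the interface text tells. Its arguments: {"type":"object","properties":{"rows":{"type":"array","items":{"type":"array","items":{"type":"number"}}}},"required":["rows"]}

```bash
mkdir -p pics; cat > h.py <<'E'
import numpy as np, cv2, pickle
from plant import manip
def grab(n):
    f=manip.grab_frame(n); pickle.dump(f,open(f'{n}.pkl','wb')); return f
def load(n): return pickle.load(open(f'{n}.pkl','rb'))
def w(f,u,v,z):
    K=np.array(f['mtx']); a=(u-K[0,2])/K[0,0]; b=(v-K[1,2])/K[1,1]
    rd=np.hypot(a,b); r=rd
    for _ in range(30): r=rd/(1+f['k1']*r*r)
    s=r/rd if rd>0 else 1
    R=np.array(f['R']);t=np.array(f['t']); c=-R.T@t; d=R.T@np.array([a*s,b*s,1])
    return c+d*(z-c[2])/d[2]
def px(f,X):
    R=np.array(f['R']);t=np.array(f['t']); p=R@np.array(X)+t; a,b=p[:2]/p[2]; s=1+f['k1']*(a*a+b*b); K=f['mtx']
    return np.array([K[0][0]*a*s+K[0][2],K[1][1]*b*s+K[1][2]])
E
python3 - <<'E'
from h import *
for n in ['top','scene']:
    f=grab(n); cv2.imwrite(f'pics/{n}1.png',cv2.resize(f['img'],(800,600),interpolation=cv2.INTER_CUBIC)); print(n,f['mtx'],f['k1'],-np.array(f['R']).T@f['t'])
print(manip.state(),manip.tip_reach)
E
```

```text
top [[433.41763407   0.         325.95427449]
 [  0.         433.41763407 242.92020512]
 [  0.           0.           1.        ]] -0.05116098058399607 [0.45085711 0.00356494 1.11743078]
scene [[540.34057169   0.         310.60637034]
 [  0.         540.34057169 238.78714724]
 [  0.           0.           1.        ]] -0.07621177713964232 [ 1.01265605 -0.31004101  0.99889769]
{'time': 0.1, 'joint_pos': array([ 1.08195705e+00,  5.32920474e-02,  1.61418108e+00,  2.38798533e-06,
        1.47600525e+00, -1.19012920e-01]), 'joint_vel': array([ 0.00190144, -0.00079826, -0.0021554 ,  0.00137346, -0.00023105,
       -0.00068288]), 'joint_efforts': array([ 1.30021992e-03, -3.94898164e+01, -3.71366251e+01, -6.66319897e-05,
        3.89067951e-03,  1.99048799e-05]), 'tool_pos': array([0.22565976, 0.58226138, 0.24917061]), 'tool_rot': array([-2.83303650e-04,  1.83861224e-01,  9.82951759e-01, -8.99295629e-04]), 'contact_force': array([-0.11116731, -0.60274855,  1.33524209]), 'ft_torque': array([0.00354025, 0.01931782, 0.00410509]), 'grasp_force': 0.0, 'gripper_width': 1.000625252387127} 0.019
```

View pics/top1.png

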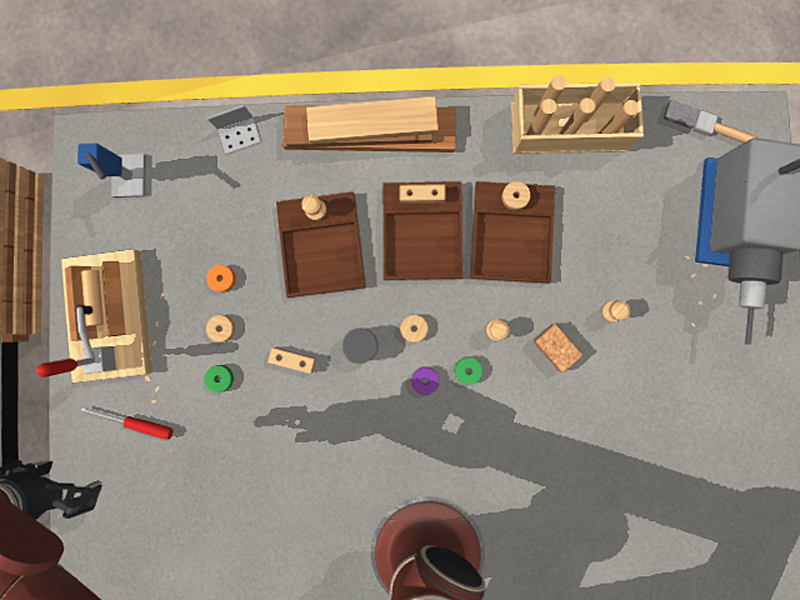

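View pics/scene1.png

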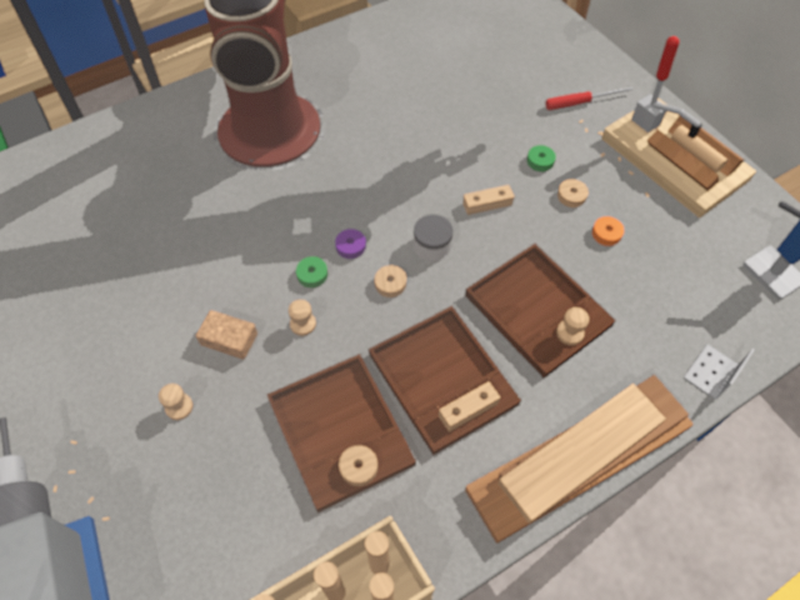

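The top view shows up = +x and left = +y. At 800 px scale:
- **Beech wheels:** (219,328) and (414,328). The other discs are orange (220,278), green (217,378) and (468,370), and purple (425,380). They are excluded by colour.
- **Knobs:** (498,330) and (616,310).
- **Bar:** (291,360).
- **Trays, left to right:** knob, bar, wheel.

I'll confirm these in an enlarged crop.

```bash
python3 - <<'E'
from h import *
f=load('top'); c=f['img'][140:320,155:535]
cv2.imwrite('pics/crop1.png',cv2.resize(c,None,fx=2.1,fy=2.1,interpolation=cv2.INTER_CUBIC))
hsv=cv2.cvtColor(f['img'],cv2.COLOR_BGR2HSV)
m=cv2.inRange(hsv,(8,50,140),(25,170,255)); m[:130]=0;m[330:]=0;m[:,:150]=0;m[:,535:]=0
n,l,s,cen=cv2.connectedComponentsWithStats(m)
for i in range(1,n):
    if s[i,4]>100:
        cs,_=cv2.findContours((l==i).astype(np.uint8),0,1); 
        (x,y),wh,a=cv2.minAreaRect(cs[0]); h=s[i]
        print(h,np.round((x,y),1),np.round(wh,1),round(a,1),np.round(w(f,x,y,.02),4))
E
```

```text
[401 145  23  22 385] [412.  155.5] [21. 22.] 90.0 [ 0.728 -0.199  0.02 ]
[319 147  37  14 445] [337.  153.5] [12.6 36.5] 87.4 [ 0.7385 -0.0071  0.02  ]
[241 156  20  20 280] [250.1 165.3] [20.9 16.6] 50.2 [0.7147 0.2176 0.02  ]
[481 240  23  18 327] [492.  248.5] [17. 22.] 90.0 [ 0.4845 -0.3931  0.02  ]
[164 252  22  22 357] [174.8 262.8] [20.5 21.2] 45.0 [0.4683 0.4162 0.02  ]
[320 252  23  22 382] [331.  262.5] [21. 22.] 90.0 [0.4594 0.0153 0.02  ]
[389 255  19  18 260] [398.  263.5] [17. 18.] 90.0 [ 0.4527 -0.1537  0.02  ]
[426 259  40  39 801] [445.7 278.3] [35.3 23.6] 49.4 [ 0.4123 -0.2727  0.02  ]
[214 278  38  21 433] [232.3 288.3] [36.1 12.9] 14.6 [0.3999 0.2677 0.02  ]
```

View pics/crop1.png

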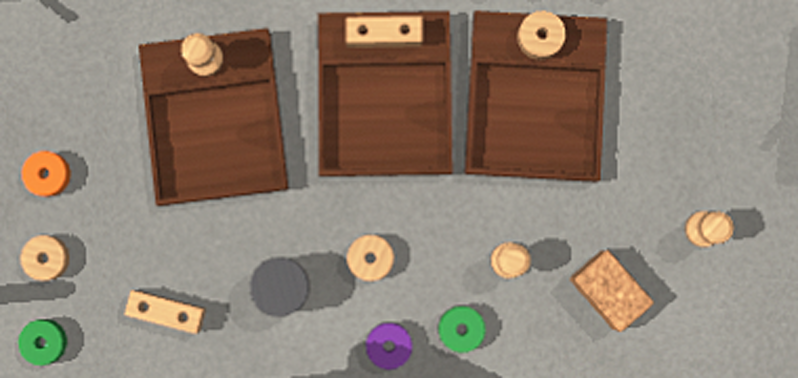

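The crop confirms the plain beech wheels at crop (44,257) and (370,257), with the coloured discs excluded. Knob heads are at (511,260) and (717,228), bar holes at (144,306) and (182,318). The trays are knob, bar and wheel from left to right.

```bash
python3 - <<'E'
from h import *
f=load('top'); 
def c(u,v,z): return w(f,155+(u+.5)/2.1-.5,140+(v+.5)/2.1-.5,z)
for n,u,v,z in [('wA',44,257.5,.02),('wAbore',43,257.5,.02),('wB',370,257.5,.02),('wBbore',369.5,258,.02),('kA',511,260,.056),('kB',717,228,.056),('kBfoot',700,229,.008),('h1',144,306,.026),('h2',182,318,.026),('tin',280,286,.05),('gp',389,346,.02),('gg',462,329,.02),('gl',42,342,.02),('ol',45,173,.02),('blk',613,290,.036)]:
    print(n,np.round(c(u,v,z),4))
T={'knob':[(139,45),(269,29),(288,187),(157,205)],'bar':[(319,12),(449,12),(452,175),(320,175)],'wheel':[(474,11),(607,17),(600,181),(465,172)]}
M=np.array([(.129,.081),(.129,-.081),(-.071,-.081),(-.071,.081)])
for n,p in T.items():
    P=np.array([c(u,v,.022)[:2] for u,v in p])
    a=M-M.mean(0); b=P-P.mean(0); th=np.arctan2((a[:,0]*b[:,1]-a[:,1]*b[:,0]).sum(),(a*b).sum())
    R=np.array([[np.cos(th),-np.sin(th)],[np.sin(th),np.cos(th)]]); t=P.mean(0)-R@M.mean(0)
    print(n,t,np.degrees(th),'res',np.round(M@R.T+t-P,3).tolist())
E
```

```text
wA [0.4692 0.4137 0.02  ]
wAbore [0.4693 0.415  0.02  ]
wB [0.4598 0.0155 0.02  ]
wBbore [0.4592 0.0161 0.02  ]
kA [ 0.4525 -0.1487  0.056 ]
kB [ 0.4836 -0.3904  0.056 ]
kBfoot [ 0.4844 -0.3873  0.008 ]
h1 [0.4079 0.2892 0.026 ]
h2 [0.3925 0.2432 0.026 ]
tin [0.4287 0.1216 0.05  ]
gp [ 0.3532 -0.0046  0.02  ]
gg [ 0.3714 -0.0926  0.02  ]
gl [0.3665 0.4172 0.02  ]
ol [0.5729 0.4119 0.02  ]
blk [ 0.414  -0.2711  0.036 ]
knob [0.60788913 0.19970858] 5.781733559494045 res [[0.0, 0.0], [0.002, -0.0], [-0.002, -0.001], [-0.001, 0.0]]
bar [ 0.62994236 -0.00704428] -1.1216900718685237 res [[-0.001, 0.001], [0.001, -0.002], [0.001, -0.001], [-0.0, 0.002]]
wheel [ 0.62292413 -0.18893126] -4.836946703676163 res [[0.001, -0.0], [-0.001, 0.0], [0.0, 0.0], [-0.001, -0.001]]
```

Call:
{"fn": "move_arm", "kwargs": {
  "rows": [
    [0,0,0,0,0,6.88,1],
    [0,0,0,0,0,6.88,1],
    [0,0,0,0,0,6.88,1],
    [0,0,0,0,0,6.88,1],
    [0,0,0,0,0,6.88,1],
    [0,0,0,0,0,6.88,1],
    [0,0,0,0,0,6.88,1],
    [0,0,0,0,0,6.88,1],
    [0,0,0,0,0,6.88,1],
    [0,0,0,0,0,6.88,1],
    [-2.1,3.04,0,0,0,0,1],
    [-2.1,3.04,0,0,0,0,1],
    [-2.1,3.04,0,0,0,0,1],
    [-2.1,3.04,0,0,0,0,1],
    [-2.1,3.04,0,0,0,0,1],
    [-2.1,3.04,0,0,0,0,1],
    [-2.1,3.04,0,0,0,0,1],
    [-2.1,3.04,0,0,0,0,1],
    [0,0,0,0,0,0,1],
    [0,0,0,0,0,0,1]
  ]
}}

```text
time: 1.77
tool_pos: [0.4702, 0.4134, 0.2495]
tool_rot: [-0.0, 0.708, 0.706, -0.001]
contact_force: [-0.1, 0.7, -0.1]
gripper_width: 1.001
grasp_force: 0.0
```

```bash
python3 - <<'E'
from h import *
f=grab('wrist'); cv2.imwrite('pics/wrist1.png',f['img'])
print(-np.array(f['R']).T@f['t'], [px(f,p).round(0) for p in [(.4692,.4142,.02),(.4702,.4134,.02)]])
E
```

```text
[0.47058522 0.49855036 0.37244826] [array([319., 211.]), array([320., 212.])]
```

View pics/wrist1.png

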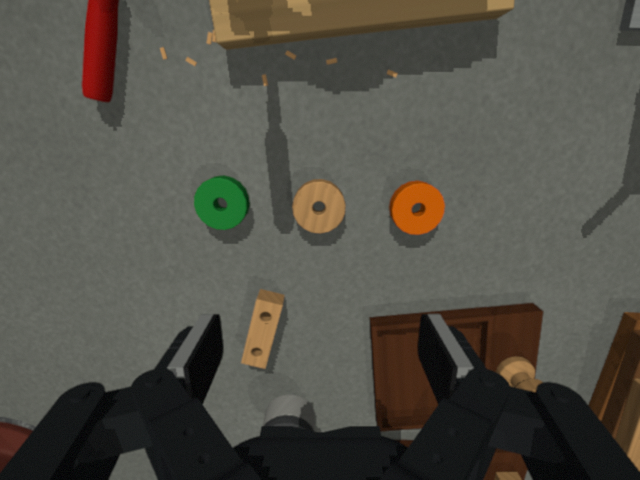

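The wrist view shows the plain wheel's bore at (319,207), where I predicted (319,211). The wheel therefore sits about 3 mm further toward +y, and I shift by that amount and grip.

Call:
{"fn": "move_arm", "kwargs": {
  "rows": [
    [0.3,0,3.5,0,0,0,1],
    [0,0,3.5,0,0,0,1],
    [0,0,3.5,0,0,0,1],
    [0,0,3.5,0,0,0,1],
    [0,0,3.5,0,0,0,1],
    [0,0,3.2,0,0,0,1],
    [0,0,1.3,0,0,0,1],
    [0,0,0.6,0,0,0,1],
    [0,0,0,0,0,0,1],
    [0,0,0,0,0,0,0],
    [0,0,0,0,0,0,-1],
    [0,0,0,0,0,0,-1],
    [0,0,0,0,0,0,-1],
    [0,0,0,0,0,0,-1],
    [0,0,0,0,0,0,-1],
    [0,0,0,0,0,0,-1]
  ]
}}

```text
time: 3.15
tool_pos: [0.4712, 0.4194, 0.0282]
tool_rot: [0.0, 0.707, 0.707, 0.003]
contact_force: [-0.7, 0.3, 6.4]
gripper_width: 0.624
grasp_force: 61.5
```

Call:
{"fn": "move_arm", "kwargs": {
  "rows": [
    [0,0,-0.5,0,0,0,-1],
    [0,0,-1.5,0,0,0,-1],
    [0,0,-3,0,0,0,-1],
    [0,0,-3,0,0,0,-1],
    [0,0,-3,0,0,0,-1],
    [0,0,-2,0,0,0,-1],
    [0,0,0,0,0,0,-1],
    [0,0,0,0,0,0,-1]
  ]
}}

```text
time: 3.82
tool_pos: [0.4702, 0.4185, 0.1576]
tool_rot: [0.0, 0.707, 0.707, 0.003]
contact_force: [-0.0, -1.1, -0.8]
gripper_width: 0.616
grasp_force: 62.9
```

```bash
python3 - <<'E'
from h import *
f=grab('wrist'); cv2.imwrite('pics/wrist2.png',f['img'])
s=manip.state();print(s['tool_pos'],s['contact_force'],s['gripper_width'], px(f,s['tool_pos']))
E
```

```text
[0.46917756 0.41779033 0.15520985] [-0.60317668 -0.94135668 -0.81941832] 0.6261833062679417 [317.38011261 339.82524169]
```

View pics/wrist2.png

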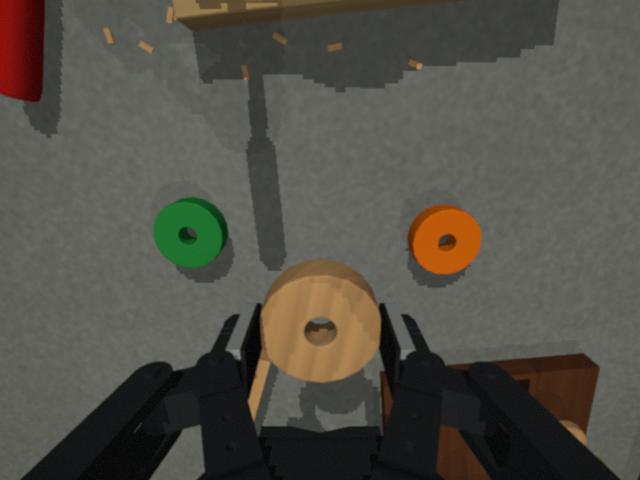

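Wheel 1 is held, with its bore at (320,330). Next I carry it to the wheel tray.

Call:
{"fn": "move_arm", "kwargs": {
  "rows": [
    [-1.9,0.44,0,0,0,0,-1],
    [-3.79,0.885,0,0,0,0,-1],
    [-3.79,0.885,0,0,0,0,-1],
    [-3.79,0.885,0,0,0,0,-1],
    [-3.79,0.885,0,0,0,0,-1],
    [-3.79,0.885,0,0,0,0,-1],
    [-3.79,0.885,0,0,0,0,-1],
    [-3.79,0.885,0,0,0,0,-1],
    [-3.79,0.885,0,0,0,0,-1],
    [-3.79,0.885,0,0,0,0,-1],
    [-3.79,0.885,0,0,0,0,-1],
    [-3.79,0.885,0,0,0,0,-1],
    [-3.79,0.885,0,0,0,0,-1],
    [-3.79,0.885,0,0,0,0,-1],
    [-3.79,0.885,0,0,0,0,-1],
    [-3.79,0.885,0,0,0,0,-1],
    [-3.79,0.885,0,0,0,0,-1],
    [-1.9,0.44,0,0,0,0,-1],
    [0,0,0,0,0,0,-1],
    [0,0,0,0,0,0,-1]
  ]
}}

```text
time: 5.53
tool_pos: [0.6184, -0.227, 0.1518]
tool_rot: [-0.002, 0.708, 0.706, -0.0]
contact_force: [-0.9, 0.7, -0.8]
gripper_width: 0.618
grasp_force: 62.9
```

```bash
cat >> h.py <<'E'
def st(n=4):
    a=[]
    for _ in range(n): manip.grab_frame('wrist'); s=manip.state(); a.append(np.r_[s['tool_pos']*1e3 if hasattr(s['tool_pos'],'shape') else np.array(s['tool_pos'])*1e3,s['contact_force']])
    print(s['time'],np.mean(a,0).round(1),np.std(a,0).round(1),s['tool_rot'].round(3),round(s['gripper_width'],3))
E
python3 -c "
from h import *
st(); f=grab('wrist'); cv2.imwrite('pics/wrist3.png',f['img']); p=[(.623+x,-.189+y,.022) for x,y in [(-.065,.075)]]; print([px(f,q) for q in p])"
```

```text
5.7333 [ 6.188e+02 -2.253e+02  1.528e+02  3.000e-01  2.000e-01 -5.000e-01] [0.2 0.4 0.5 0.4 0.4 0.5] [-0.001  0.706  0.708 -0.   ] 0.618
[array([229.59117242,  85.6666147 ])]
```

View pics/wrist3.png

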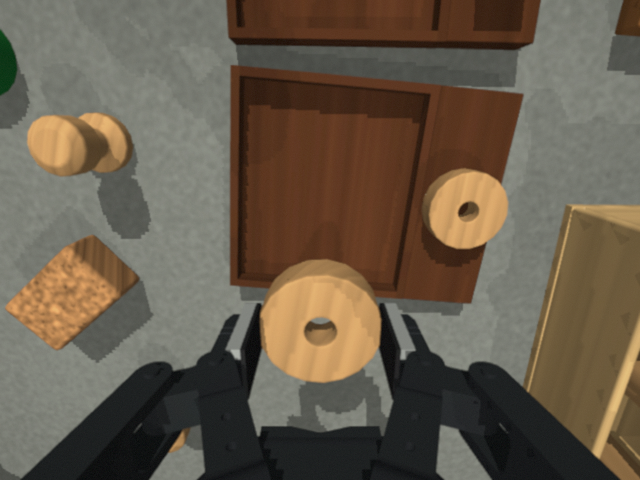

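```bash
cat >> h.py <<'E'
def tray(f,p):
    M=np.array([(.129,.081),(.129,-.081),(-.071,-.081),(-.071,.081)])
    P=np.array([w(f,u,v,.022)[:2] for u,v in p])
    a=M-M.mean(0); b=P-P.mean(0); th=np.arctan2((a[:,0]*b[:,1]-a[:,1]*b[:,0]).sum(),(a*b).sum())
    R=np.array([[np.cos(th),-np.sin(th)],[np.sin(th),np.cos(th)]]); t=P.mean(0)-R@M.mean(0)
    print(t,np.degrees(th),'res',np.round(M@R.T+t-P,3).tolist())
E
python3 -c "
from h import *
f=load('wrist'); tray(f,[(522,95),(472,303),(232,285),(232,66)])
print(w(f,320,330,.1475), -np.array(f['R']).T@f['t'])
print('knobA head top',w(f,60,146,.056),'foot',w(f,105,142,.008))"
```

```text
[ 0.62367671 -0.18795704] -4.641238958984177 res [[0.002, 0.001], [0.0, -0.001], [-0.001, -0.001], [-0.001, 0.001]]
[ 0.61917084 -0.2231464   0.1475    ] [ 0.61908197 -0.14001287  0.27648792]
knobA head top [ 0.45784687 -0.15118488  0.056     ] foot [ 0.45774311 -0.15088901  0.008     ]
```

Call:
{"fn": "move_arm", "kwargs": {
  "rows": [
    [0,0,2,0,0,0,-1],
    [0,0,3,0,0,0,-1],
    [0,0,3,0,0,0,-1],
    [0,0,2,0,0,0,-1],
    [0,0,1,0,0,0,-1],
    [0,0,0.5,0,0,0,-1],
    [0,0,0.3,0,0,0,-1],
    [0,0,0.2,0,0,0,-1],
    [0,0,0.1,0,0,0,-1],
    [0,0,0,0,0,0,-1],
    [0,0,0,0,0,0,-1],
    [0,0,0,0,0,0,-1]
  ]
}}

```text
time: 6.78
tool_pos: [0.6202, -0.2269, 0.0343]
tool_rot: [0.001, 0.707, 0.707, 0.0]
contact_force: [0.3, -0.9, 1.5]
gripper_width: 0.617
grasp_force: 63.1
```

```bash
python3 -c "
from h import *
st()"
```

```text
6.9833 [ 6.202e+02 -2.269e+02  3.430e+01 -6.000e-01 -6.000e-01  2.100e+00] [0.  0.  0.  0.1 0.4 0.7] [0.001 0.707 0.707 0.   ] 0.623
```

Call:
{"fn": "move_arm", "kwargs": {
  "rows": [
    [0,0,0.1,0,0,0,-1],
    [0,0,0.1,0,0,0,-1],
    [0,0,0,0,0,0,-1],
    [0,0,0,0,0,0,-1]
  ]
}}

```text
time: 7.32
tool_pos: [0.6203, -0.227, 0.0342]
tool_rot: [0.0, 0.707, 0.707, -0.0]
contact_force: [-5.3, 2.0, 13.7]
gripper_width: 0.621
grasp_force: 64.3
```

Call:
{"fn": "move_arm", "kwargs": {
  "rows": [
    [0,0,0.1,0,0,0,-1],
    [0,0,0.1,0,0,0,-1],
    [0,0,0,0,0,0,-1],
    [0,0,0,0,0,0,-1]
  ]
}}

```text
time: 7.65
tool_pos: [0.6205, -0.227, 0.034]
tool_rot: [0.0, 0.707, 0.707, -0.0]
contact_force: [-10.5, 4.5, 22.2]
gripper_width: 0.618
grasp_force: 65.3
```

Floor contact registered at about 22 N, under the 40 N limit. I ease up, open part way and rise.

Call:
{"fn": "move_arm", "kwargs": {
  "rows": [
    [0,0,-0.3,0,0,0,-1],
    [0,0,0,0,0,0,-1],
    [0,0,0,0,0,0,0.4],
    [0,0,0,0,0,0,0.55],
    [0,0,0,0,0,0,0.55],
    [0,0,0,0,0,0,0.55],
    [0,0,-1,0,0,0,0.55],
    [0,0,-2,0,0,0,0.55],
    [0,0,-3,0,0,0,0.55],
    [0,0,-3,0,0,0,0.8],
    [0,0,-3,0,0,0,1],
    [0,0,0,0,0,0,1],
    [0,0,0,0,0,0,1]
  ]
}}

```text
time: 8.73
tool_pos: [0.6214, -0.2274, 0.1564]
tool_rot: [0.003, 0.707, 0.707, 0.001]
contact_force: [0.1, -0.2, -0.5]
gripper_width: 1.0
grasp_force: 0.0
```

```bash
python3 -c "
from h import *
st(); f=grab('wrist'); cv2.imwrite('pics/wrist4.png',f['img'])"
```

```text
8.9333 [ 6.192e+02 -2.263e+02  1.517e+02 -4.000e-01  2.000e-01 -7.000e-01] [0.6 0.3 1.3 0.5 0.4 0.3] [-0.002  0.707  0.707 -0.001] 1.001
```

View pics/wrist4.png

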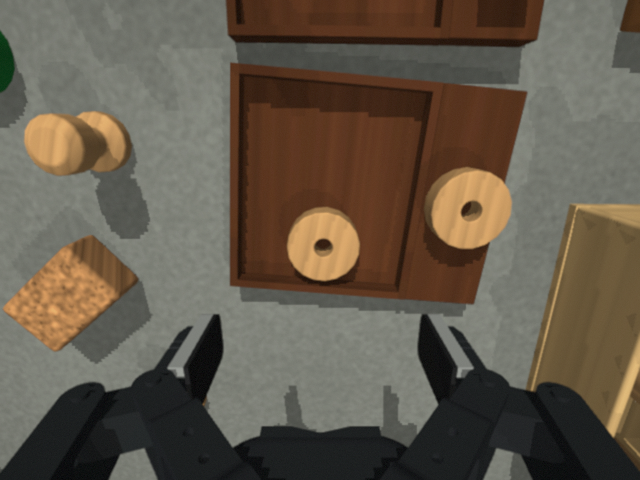

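Wheel 1 lies flat in the tray, bore at (323,247). Now the second beech wheel.

Call:
{"fn": "move_arm", "kwargs": {
  "rows": [
    [3.03,-1.98,0,0,0,0,1],
    [3.03,-1.98,0,0,0,0,1],
    [3.03,-1.98,0,0,0,0,1],
    [3.03,-1.98,0,0,0,0,1],
    [3.03,-1.98,0,0,0,0,1],
    [3.03,-1.98,0,0,0,0,1],
    [3.03,-1.98,0,0,0,0,1],
    [3.03,-1.98,0,0,0,0,1],
    [0,0,3,0,0,0,1],
    [0,0,2,0,0,0,1],
    [0,0,0,0,0,0,1],
    [0,0,0,0,0,0,1]
  ]
}}

```text
time: 9.98
tool_pos: [0.4597, 0.0161, 0.1006]
tool_rot: [-0.002, 0.707, 0.707, -0.001]
contact_force: [-0.2, -0.3, 0.6]
gripper_width: 1.0
grasp_force: 0.0
```

```bash
python3 - <<'E'
from h import *
st(); f=grab('wrist')
hsv=cv2.cvtColor(f['img'],cv2.COLOR_BGR2HSV)
m=cv2.inRange(hsv,(8,50,120),(25,190,255))
n,l,s,cen=cv2.connectedComponentsWithStats(m)
for i in range(1,n):
    if s[i,4]>1500: u=s[i,0]+s[i,2]/2;v=s[i,1]+s[i,3]/2; print(s[i],w(f,u,v,.015).round(4))
E
```

```text
10.1833 [ 4.619e+02  1.550e+01  1.031e+02 -4.000e-01  0.000e+00  4.000e-01] [0.5 0.1 0.6 0.1 0.3 0.3] [0.001 0.707 0.707 0.001] 1.0
[ 272  214   86   87 5457] [0.4595 0.0187 0.015 ]
```

Call:
{"fn": "move_arm", "kwargs": {
  "rows": [
    [0.2,-0.1,2,0,0,0,1],
    [0,0,2.5,0,0,0,1],
    [0,0,1.8,0,0,0,1],
    [0,0,0.8,0,0,0,1],
    [0,0,0.4,0,0,0,1],
    [0,0,0,0,0,0,1],
    [0,0,0,0,0,0,0],
    [0,0,0,0,0,0,-1],
    [0,0,0,0,0,0,-1],
    [0,0,0,0,0,0,-1],
    [0,0,0,0,0,0,-1],
    [0,0,0,0,0,0,-1],
    [0,0,0,0,0,0,-1]
  ]
}}

```text
time: 11.32
tool_pos: [0.462, 0.0176, 0.0295]
tool_rot: [0.002, 0.707, 0.707, 0.001]
contact_force: [-0.3, -0.3, 5.2]
gripper_width: 0.613
grasp_force: 62.7
```

Call:
{"fn": "move_arm", "kwargs": {
  "rows": [
    [0,0,-0.5,0,0,0,-1],
    [0,0,-2,0,0,0,-1],
    [0,0,-3,0,0,0,-1],
    [0,0,-3,0,0,0,-1],
    [0,0,-1.5,0,0,0,-1],
    [-1.4,1.38,0,0,0,0,-1],
    [-2.83,2.75,0,0,0,0,-1],
    [-2.83,2.75,0,0,0,0,-1],
    [-2.83,2.75,0,0,0,0,-1],
    [-2.83,2.75,0,0,0,0,-1],
    [-2.83,2.75,0,0,0,0,-1],
    [-1.4,1.38,0,0,0,0,-1],
    [0,0,0,0,0,0,-1],
    [0,0,0,0,0,0,-1],
    [0,0,3,0,0,0,-1],
    [0,0,3,0,0,0,-1],
    [0,0,2,0,0,0,-1],
    [0,0,0.5,0,0,0,-1],
    [0,0,0,0,0,0,-1],
    [0,0,0,0,0,0,-1]
  ]
}}

```text
time: 12.98
tool_pos: [0.6255, -0.1511, 0.0434]
tool_rot: [0.0, 0.707, 0.707, 0.0]
contact_force: [-0.3, 0.1, -0.6]
gripper_width: 0.616
grasp_force: 62.9
```

Call:
{"fn": "move_arm", "kwargs": {
  "rows": [
    [0,0,0.3,0,0,0,-1],
    [0,0,0.2,0,0,0,-1],
    [0,0,0.1,0,0,0,-1],
    [0,0,0.1,0,0,0,-1],
    [0,0,0,0,0,0,-1],
    [0,0,0,0,0,0,-1]
  ]
}}

```text
time: 13.48
tool_pos: [0.6256, -0.1518, 0.0357]
tool_rot: [0.0, 0.707, 0.707, 0.0]
contact_force: [-0.0, 0.1, 1.2]
gripper_width: 0.612
grasp_force: 63.0
```

Call:
{"fn": "move_arm", "kwargs": {
  "rows": [
    [0,0,0.1,0,0,0,-1],
    [0,0,0.1,0,0,0,-1],
    [0,0,0,0,0,0,-1],
    [0,0,0,0,0,0,-1]
  ]
}}

```text
time: 13.82
tool_pos: [0.6259, -0.1519, 0.0356]
tool_rot: [0.0, 0.707, 0.707, 0.0]
contact_force: [-4.9, 1.7, 11.0]
gripper_width: 0.616
grasp_force: 64.0
```

Call:
{"fn": "move_arm", "kwargs": {
  "rows": [
    [0,0,-0.1,0,0,0,-1],
    [0,0,0,0,0,0,-1],
    [0,0,0,0,0,0,0.4],
    [0,0,0,0,0,0,0.55],
    [0,0,0,0,0,0,0.55],
    [0,0,0,0,0,0,0.55],
    [0,0,-1,0,0,0,0.55],
    [0,0,-2,0,0,0,0.55],
    [0,0,-3,0,0,0,0.55],
    [0,0,-3,0,0,0,0.8],
    [0,0,-3,0,0,0,1],
    [0,-3.4,0,0,0,0,1],
    [0,-3.4,0,0,0,0,1],
    [0,-3.4,0,0,0,0,1],
    [0,-3.4,0,0,0,0,1],
    [0,-3.4,0,0,0,0,1],
    [0,0,0,0,0,0,1],
    [0,0,0,0,0,0,1]
  ]
}}

```text
time: 15.32
tool_pos: [0.4541, -0.1515, 0.1545]
tool_rot: [0.0, 0.707, 0.707, 0.0]
contact_force: [0.9, 0.6, 0.6]
gripper_width: 1.001
grasp_force: 0.0
```

```bash
python3 - <<'E'
from h import *
st(); f=grab('wrist'); cv2.imwrite('pics/wrist5.png',f['img'])
E
```

```text
15.5167 [ 4.562e+02 -1.520e+02  1.553e+02  1.000e-01 -2.000e-01  0.000e+00] [0.5 0.1 0.1 0.4 0.1 0.4] [0.001 0.707 0.707 0.   ] 1.002
```

View pics/wrist5.png

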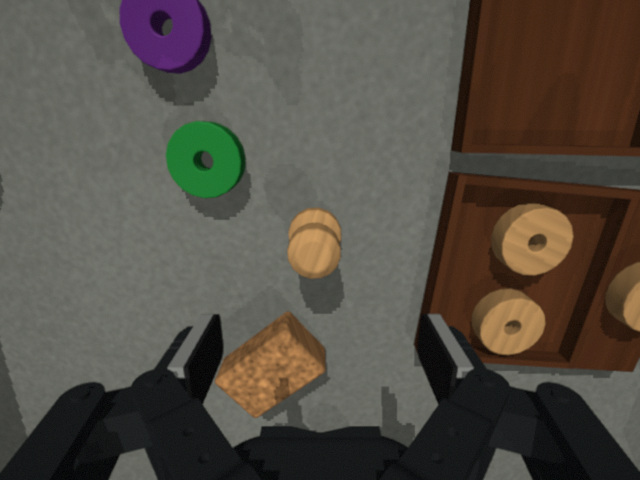

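Both wheels lie flat side by side at (533,239) and (509,321). The knob below has its head at (314,250) and its foot at (315,231).

```bash
python3 - <<'E'
from h import *
f=load('wrist'); print(w(f,314,250,.055),w(f,315,233,.01),px(f,(.4562,-.152,.055)))
E
```

```text
[ 0.45284878 -0.1476753   0.055     ] [ 0.45303239 -0.14930168  0.01      ] [318.88599663 255.88724638]
```

Call:
{"fn": "move_arm", "kwargs": {
  "rows": [
    [0.3,-0.3,2,0,0,0,1],
    [0,0,3,0,0,0,1],
    [0,0,3,0,0,0,1],
    [0,0,2,0,0,0,1],
    [0,0,0.8,0,0,0,1],
    [0,0,0,0,0,0,1],
    [0,0,0,0,0,0,0],
    [0,0,0,0,0,0,-0.2],
    [0,0,0,0,0,0,-1],
    [0,0,0,0,0,0,-1],
    [0,0,0,0,0,0,-1],
    [0,0,0,0,0,0,-1],
    [0,0,0,0,0,0,-1],
    [0,0,0,0,0,0,-1]
  ]
}}

```text
time: 16.73
tool_pos: [0.4534, -0.1494, 0.0481]
tool_rot: [0.001, 0.707, 0.707, 0.0]
contact_force: [-2.4, 0.3, 6.8]
gripper_width: 0.42
grasp_force: 59.7
```

Call:
{"fn": "move_arm", "kwargs": {
  "rows": [
    [0,0,-0.5,0,0,0,-1],
    [0,0,-2,0,0,0,-1],
    [0,0,-3,0,0,0,-1],
    [0,0,-3,0,0,0,-1],
    [0,0,-2.5,0,0,0,-1],
    [0,0,-1,0,0,0,-1],
    [1.74,0.69,0,0,0,0,-1],
    [3.49,1.38,0,0,0,0,-1],
    [3.49,1.38,0,0,0,0,-1],
    [3.49,1.38,0,0,0,0,-1],
    [3.49,1.38,0,0,0,0,-1],
    [3.49,1.38,0,0,0,0,-1],
    [3.49,1.38,0,0,0,0,-1],
    [3.49,1.38,0,0,0,0,-1],
    [3.49,1.38,0,0,0,0,-1],
    [3.49,1.38,0,0,0,0,-1],
    [3.49,1.38,0,0,0,0,-1],
    [1.7,0.69,0,0,0,0,-1],
    [0,0,0,0,0,0,-1],
    [0,0,0,0,0,0,-1]
  ]
}}

```text
time: 18.4
tool_pos: [0.6035, 0.2354, 0.1649]
tool_rot: [-0.0, 0.706, 0.708, -0.001]
contact_force: [0.7, 0.1, -0.3]
gripper_width: 0.417
grasp_force: 60.1
```

```bash
python3 - <<'E'
from h import *
st(); f=grab('wrist'); cv2.imwrite('pics/wrist6.png',f['img'])
E
```

```text
18.6 [ 6.035e+02  2.339e+02  1.655e+02  0.000e+00 -5.000e-01 -7.000e-01] [0.1 0.4 0.3 0.3 0.4 0.4] [-0.     0.708  0.707 -0.   ] 0.424
```

View pics/wrist6.png

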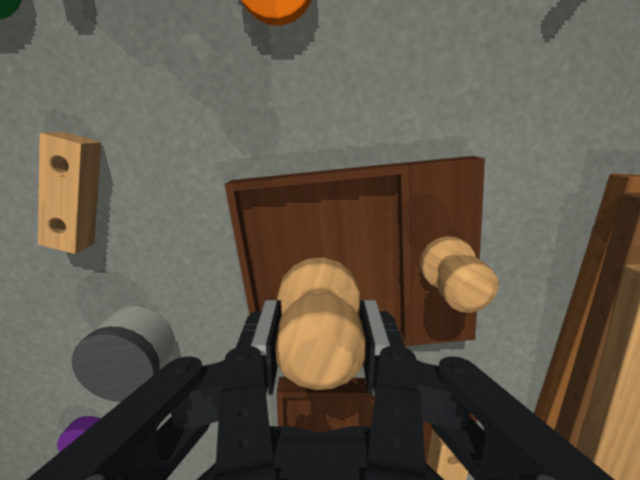

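```bash
python3 - <<'E'
from h import *
f=load('wrist')
P=[w(f,u,v,.022)[:2] for u,v in [(227,183),(484,158),(475,339)]]
print(P); d=P[1]-P[0]; print(np.degrees(np.arctan2(d[1],d[0])),np.linalg.norm(d),np.linalg.norm(P[2]-P[1]))
mid=(P[0]+P[2])/2; print('rect centre',mid,'origin',mid-.029*d/np.linalg.norm(d))
for z in (.008,-.037): print(w(f,320,345 if z>0 else 303,.1655+z))
E
```

```text
[array([0.532185  , 0.27710501]), array([0.72751617, 0.29577219]), array([0.74403426, 0.13620924])]
5.4589975013924725 0.19622112201316658 0.16041565747525116
rect centre [0.63810963 0.20665713] origin [0.60924116 0.20389826]
[0.6036686  0.23728353 0.1735    ]
[0.60367757 0.23131919 0.1285    ]
```

Call:
{"fn": "move_arm", "kwargs": {
  "rows": [
    [0.2,0.1,2,0,0,0,-1],
    [0,0,3,0,0,0,-1],
    [0,0,3,0,0,0,-1],
    [0,0,1.5,0,0,0,-1],
    [0,0,0.8,0,0,0,-1],
    [0,0,0.4,0,0,0,-1],
    [0,0,0.2,0,0,0,-1],
    [0,0,0,0,0,0,-1],
    [0,0,0,0,0,0,-1],
    [0,0,0,0,0,0,-1]
  ]
}}

```text
time: 19.48
tool_pos: [0.6062, 0.237, 0.0591]
tool_rot: [0.001, 0.707, 0.707, 0.001]
contact_force: [-0.1, 0.2, -1.1]
gripper_width: 0.418
grasp_force: 60.1
```

Call:
{"fn": "move_arm", "kwargs": {
  "rows": [
    [0,0,0.1,0,0,0,-1],
    [0,0,0.1,0,0,0,-1],
    [0,0,0,0,0,0,-1],
    [0,0,0,0,0,0,-1]
  ]
}}

```text
time: 19.82
tool_pos: [0.605, 0.2367, 0.0553]
tool_rot: [-0.0, 0.707, 0.707, -0.0]
contact_force: [-0.0, 0.9, -0.6]
gripper_width: 0.42
grasp_force: 60.1
```

Call:
{"fn": "move_arm", "kwargs": {
  "rows": [
    [0,0,0.1,0,0,0,-1],
    [0,0,0.1,0,0,0,-1],
    [0,0,0,0,0,0,-1],
    [0,0,0,0,0,0,-1]
  ]
}}

```text
time: 20.15
tool_pos: [0.6053, 0.2369, 0.0542]
tool_rot: [0.0, 0.707, 0.707, 0.0]
contact_force: [-2.7, 0.0, 7.0]
gripper_width: 0.417
grasp_force: 60.6
```

Call:
{"fn": "move_arm", "kwargs": {
  "rows": [
    [0,0,-0.1,0,0,0,-1],
    [0,0,0,0,0,0,-1],
    [0,0,0,0,0,0,0],
    [0,0,0,0,0,0,0.3],
    [0,0,0,0,0,0,0.3],
    [0,0,0,0,0,0,0.3],
    [0,0,-1,0,0,0,0.3],
    [0,0,-2,0,0,0,0.3],
    [0,0,-3,0,0,0,0.3],
    [0,0,-3,0,0,0,0.5],
    [0,0,-3,0,0,0,1],
    [0,0,0,0,0,0,1]
  ]
}}

```text
time: 21.15
tool_pos: [0.609, 0.2379, 0.1839]
tool_rot: [0.003, 0.707, 0.707, 0.006]
contact_force: [1.1, 0.4, 2.0]
gripper_width: 0.989
grasp_force: 0.0
```

Call:
{"fn": "move_arm", "kwargs": {
  "rows": [
    [-3.91,-0.75,0,0,0,0,1],
    [-3.91,-0.75,0,0,0,0,1],
    [-3.91,-0.75,0,0,0,0,1],
    [-3.91,-0.75,0,0,0,0,1],
    [-3.91,-0.75,0,0,0,0,1],
    [-3.91,-0.75,0,0,0,0,1],
    [-3.91,-0.75,0,0,0,0,1],
    [-3.91,-0.75,0,0,0,0,1],
    [-3.91,-0.75,0,0,0,0,1],
    [-3.91,-0.75,0,0,0,0,1],
    [-3.91,-0.75,0,0,0,0,1],
    [-3.91,-0.75,0,0,0,0,1],
    [-3.91,-0.75,0,0,0,0,1],
    [-3.91,-0.75,0,0,0,0,1],
    [-3.91,-0.75,0,0,0,0,1],
    [-3.91,-0.75,0,0,0,0,1],
    [0,0,0,0,0,0,1],
    [0,0,0,0,0,0,1],
    [0,0,0,0,0,0,1]
  ]
}}

```text
time: 22.73
tool_pos: [0.4852, -0.3887, 0.1745]
tool_rot: [-0.0, 0.707, 0.707, 0.0]
contact_force: [0.1, 0.4, 0.2]
gripper_width: 0.999
grasp_force: 0.0
```

```bash
python3 - <<'E'
from h import *
st(); f=grab('wrist'); t=grab('top'); cv2.imwrite('pics/both7.png',np.hstack([cv2.resize(f['img'][100:400,100:500],(400,300)),cv2.resize(t['img'][120:270,170:370],(400,300),interpolation=cv2.INTER_CUBIC)]))
E
```

```text
22.9333 [ 4.856e+02 -3.877e+02  1.744e+02 -3.000e-01  1.000e-01  1.000e-01] [0.1 0.2 0.  0.5 0.4 0.3] [-0.     0.706  0.708  0.   ] 0.997
```

View pics/both7.png

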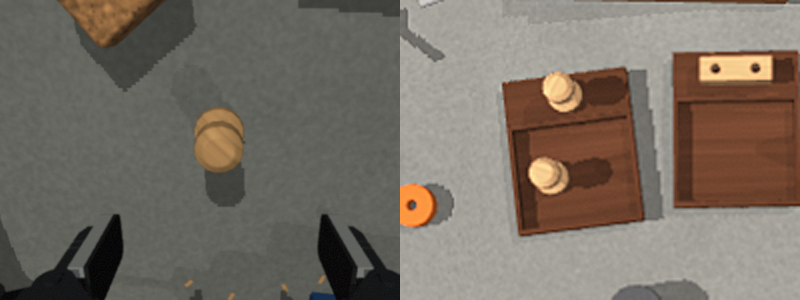

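Knob 1 stands upright in its tray, seen at (549,175) on the right half with the same lean as the sample. On the left half knob 2 has its head at (218,148), which is wrist pixel (318,248).

```bash
python3 - <<'E'
from h import *
f=load('wrist'); print(w(f,318,248,.056),w(f,318,233,.01))
E
```

```text
[ 0.48437816 -0.3880426   0.056     ] [ 0.48418306 -0.39052406  0.01      ]
```

Call:
{"fn": "move_arm", "kwargs": {
  "rows": [
    [-0.1,-0.1,2,0,0,0,1],
    [0,0,3,0,0,0,1],
    [0,0,3,0,0,0,1],
    [0,0,3,0,0,0,1],
    [0,0,1.2,0,0,0,1],
    [0,0,0.5,0,0,0,1],
    [0,0,0,0,0,0,1],
    [0,0,0,0,0,0,0],
    [0,0,0,0,0,0,-0.2],
    [0,0,0,0,0,0,-1],
    [0,0,0,0,0,0,-1],
    [0,0,0,0,0,0,-1],
    [0,0,0,0,0,0,-1],
    [0,0,0,0,0,0,-1],
    [0,0,0,0,0,0,-1]
  ]
}}

```text
time: 24.28
tool_pos: [0.485, -0.3909, 0.0493]
tool_rot: [0.001, 0.707, 0.707, -0.0]
contact_force: [-2.4, 0.7, 6.3]
gripper_width: 0.42
grasp_force: 60.2
```

Call:
{"fn": "move_arm", "kwargs": {
  "rows": [
    [0,0,-0.5,0,0,0,-1],
    [0,0,-2,0,0,0,-1],
    [0,0,-3,0,0,0,-1],
    [0,0,-3,0,0,0,-1],
    [0,0,-2.5,0,0,0,-1],
    [0,0,-1,0,0,0,-1],
    [2,0.45,0,0,0,0,-1],
    [3.98,0.91,0,0,0,0,-1],
    [3.98,0.91,0,0,0,0,-1],
    [3.98,0.91,0,0,0,0,-1],
    [3.98,0.91,0,0,0,0,-1],
    [3.98,0.91,0,0,0,0,-1],
    [3.98,0.91,0,0,0,0,-1],
    [3.98,0.91,0,0,0,0,-1],
    [3.98,0.91,0,0,0,0,-1],
    [3.98,0.91,0,0,0,0,-1],
    [3.98,0.91,0,0,0,0,-1],
    [3.98,0.91,0,0,0,0,-1],
    [3.98,0.91,0,0,0,0,-1],
    [3.98,0.91,0,0,0,0,-1]
  ]
}}

```text
time: 25.95
tool_pos: [0.6063, 0.1496, 0.1661]
tool_rot: [-0.0, 0.707, 0.707, -0.001]
contact_force: [1.2, -0.0, -0.1]
gripper_width: 0.419
grasp_force: 60.0
```

Call:
{"fn": "move_arm", "kwargs": {
  "rows": [
    [2,0.45,0,0,0,0,-1],
    [0,0,0,0,0,0,-1],
    [0,0,0,0,0,0,-1],
    [0,0,0,0,0,0,-1]
  ]
}}

```text
time: 26.28
tool_pos: [0.6108, 0.1668, 0.1663]
tool_rot: [-0.0, 0.707, 0.707, -0.001]
contact_force: [-0.1, -0.7, -0.6]
gripper_width: 0.419
grasp_force: 60.0
```

```bash
python3 - <<'E'
from h import *
st(); f=grab('wrist'); cv2.imwrite('pics/wrist8.png',f['img'][80:480])
print(px(f,(.605,.237,.062)),px(f,(.605,.237,.011)))
E
```

```text
26.4833 [ 6.111e+02  1.662e+02  1.669e+02  2.000e-01 -3.000e-01 -3.000e-01] [0.1 0.1 0.2 0.4 0.4 0.6] [-0.     0.708  0.707 -0.   ] 0.418
[309.78603804 149.54954198] [311.56199902 145.29337215]
```

View pics/wrist8.png

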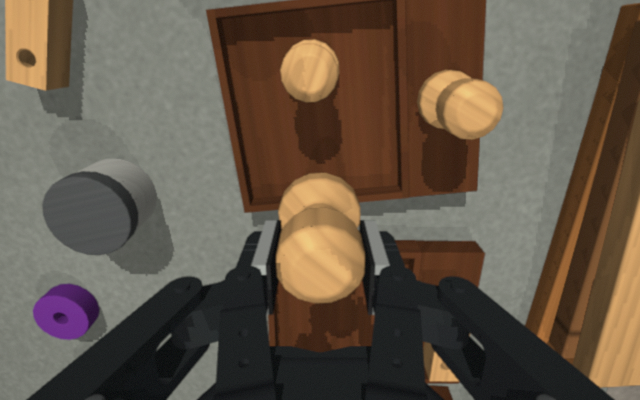

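Knob 1 stands where predicted, at (310,151). I lower knob 2 beside it.

Call:
{"fn": "move_arm", "kwargs": {
  "rows": [
    [0,0.1,2,0,0,0,-1],
    [0,0,3,0,0,0,-1],
    [0,0,3,0,0,0,-1],
    [0,0,1.5,0,0,0,-1],
    [0,0,0.8,0,0,0,-1],
    [0,0,0.4,0,0,0,-1],
    [0,0,0.2,0,0,0,-1],
    [0,0,0.1,0,0,0,-1],
    [0,0,0,0,0,0,-1],
    [0,0,0,0,0,0,-1],
    [0,0,0,0,0,0,-1]
  ]
}}

```text
time: 27.45
tool_pos: [0.6132, 0.1677, 0.0586]
tool_rot: [0.001, 0.707, 0.707, 0.001]
contact_force: [0.2, 0.9, 0.2]
gripper_width: 0.419
grasp_force: 60.0
```

Call:
{"fn": "move_arm", "kwargs": {
  "rows": [
    [0,0,0.1,0,0,0,-1],
    [0,0,0.1,0,0,0,-1],
    [0,0,0,0,0,0,-1],
    [0,0,0,0,0,0,-1]
  ]
}}

```text
time: 27.78
tool_pos: [0.6125, 0.1676, 0.0555]
tool_rot: [0.0, 0.707, 0.707, 0.0]
contact_force: [0.2, 0.3, 0.2]
gripper_width: 0.416
grasp_force: 60.0
```

Call:
{"fn": "move_arm", "kwargs": {
  "rows": [
    [0,0,0.1,0,0,0,-1],
    [0,0,0,0,0,0,-1],
    [0,0,0,0,0,0,-1]
  ]
}}

```text
time: 28.03
tool_pos: [0.6126, 0.1677, 0.0554]
tool_rot: [-0.0, 0.707, 0.707, 0.0]
contact_force: [-2.8, 0.2, 5.3]
gripper_width: 0.418
grasp_force: 60.5
```

Call:
{"fn": "move_arm", "kwargs": {
  "rows": [
    [0,0,-0.1,0,0,0,-1],
    [0,0,0,0,0,0,-1],
    [0,0,0,0,0,0,0],
    [0,0,0,0,0,0,0.3],
    [0,0,0,0,0,0,0.3],
    [0,0,0,0,0,0,0.3],
    [0,0,-1,0,0,0,0.3],
    [0,0,-2,0,0,0,0.3],
    [0,0,-3,0,0,0,0.3],
    [0,0,-3,0,0,0,0.5],
    [0,0,-3,0,0,0,1],
    [1.66,-3.53,0,0,0,0,1],
    [1.66,-3.53,0,0,0,0,1],
    [1.66,-3.53,0,0,0,0,1],
    [1.66,-3.53,0,0,0,0,1],
    [1.66,-3.53,0,0,0,0,1],
    [1.66,-3.53,0,0,0,0,1],
    [0,0,0,0,0,0,1],
    [0,0,0,0,0,0,1],
    [0,0,0,0,0,0,1]
  ]
}}

```text
time: 29.7
tool_pos: [0.401, 0.2672, 0.1763]
tool_rot: [0.0, 0.707, 0.707, 0.001]
contact_force: [0.4, -0.6, -0.2]
gripper_width: 1.002
grasp_force: 0.0
```

```bash
python3 - <<'E'
from h import *
st(); f=grab('wrist'); cv2.imwrite('pics/wrist9.png',f['img'])
E
```

```text
29.9 [ 4.015e+02  2.668e+02  1.759e+02  1.000e-01  1.000e-01 -2.000e-01] [0.1 0.1 0.2 0.1 0.4 0.5] [0.    0.708 0.707 0.   ] 1.002
```

View pics/wrist9.png

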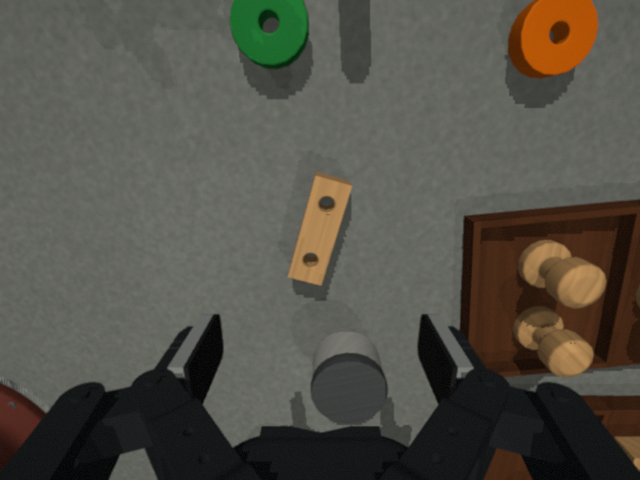

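Both knobs stand upright side by side in their tray, and the bar's holes are at (327,203) and (311,260).

```bash
python3 - <<'E'
from h import *
f=load('wrist'); a=w(f,327,203,.026);b=w(f,311,260,.026); d=a-b
print(a,b,(a+b)/2,np.linalg.norm(d),np.degrees(np.arctan2(d[1],d[0])))
E
```

```text
[0.40745582 0.29327296 0.026     ] [0.39416236 0.24430581 0.026     ] [0.40080909 0.26878938 0.026     ] 0.05073951251750163 74.81158280281899
```

Call:
{"fn": "move_arm", "kwargs": {
  "rows": [
    [0.2,-0.1,1,0,0,0,1],
    [0,0,0,0,0,5.1,1],
    [0,0,0,0,0,5.1,1],
    [0,0,0,0,0,5,1],
    [0,0,3,0,0,0,1],
    [0,0,3,0,0,0,1],
    [0,0,3,0,0,0,1],
    [0,0,2,0,0,0,1],
    [0,0,1.4,0,0,0,1],
    [0,0,0.8,0,0,0,1],
    [0,0,0,0,0,0,1],
    [0,0,0,0,0,0,0],
    [0,0,0,0,0,0,-0.3],
    [0,0,0,0,0,0,-1],
    [0,0,0,0,0,0,-1],
    [0,0,0,0,0,0,-1],
    [0,0,0,0,0,0,-1],
    [0,0,0,0,0,0,-1],
    [0,0,0,0,0,0,-1]
  ]
}}

```text
time: 31.53
tool_pos: [0.4006, 0.2696, 0.0347]
tool_rot: [0.0, 0.794, 0.607, 0.001]
contact_force: [-0.2, -0.4, 5.5]
gripper_width: 0.33
grasp_force: 60.1
```

Call:
{"fn": "move_arm", "kwargs": {
  "rows": [
    [0,0,-0.5,0,0,0,-1],
    [0,0,-2,0,0,0,-1],
    [0,0,-3,0,0,0,-1],
    [0,0,-3,0,0,0,-1],
    [0,0,-3,0,0,0,-1],
    [0,0,-1.5,0,0,0,-1],
    [0,0,0,0,0,-7,-1],
    [0,0,0,0,0,-7,-1],
    [-1.5,1.3,0,0,0,0,-1],
    [-3.01,2.61,0,0,0,0,-1],
    [-3.01,2.61,0,0,0,0,-1],
    [-3.01,2.61,0,0,0,0,-1],
    [-3.01,2.61,0,0,0,0,-1],
    [-3.01,2.61,0,0,0,0,-1],
    [-3.01,2.61,0,0,0,0,-1],
    [-3.01,2.61,0,0,0,0,-1],
    [-3.01,2.61,0,0,0,0,-1],
    [-1.5,1.3,0,0,0,0,-1],
    [0,0,0,0,0,0,-1],
    [0,0,0,0,0,0,-1]
  ]
}}

```text
time: 33.2
tool_pos: [0.6285, -0.0073, 0.1625]
tool_rot: [-0.001, 0.715, 0.699, -0.0]
contact_force: [0.1, -0.5, -0.1]
gripper_width: 0.333
grasp_force: 59.4
```

```bash
python3 -c "
from h import *
st()"
```

```text
33.4 [ 6.278e+02 -5.700e+00  1.628e+02 -4.000e-01 -3.000e-01 -6.000e-01] [0.1 0.4 0.2 0.4 0.  0.4] [-0.     0.714  0.7   -0.   ] 0.327
```

Position is good. I descend about 12.4 cm, feeling for the floor.

Call:
{"fn": "move_arm", "kwargs": {
  "rows": [
    [0,0,2,0,0,0,-1],
    [0,0,3,0,0,0,-1],
    [0,0,3,0,0,0,-1],
    [0,0,2,0,0,0,-1],
    [0,0,1,0,0,0,-1],
    [0,0,0.6,0,0,0,-1],
    [0,0,0.3,0,0,0,-1],
    [0,0,0.1,0,0,0,-1],
    [0,0,0,0,0,0,-1],
    [0,0,0,0,0,0,-1],
    [0,0,0,0,0,0,-1]
  ]
}}

```text
time: 34.32
tool_pos: [0.6297, -0.0067, 0.0448]
tool_rot: [0.001, 0.714, 0.7, 0.001]
contact_force: [-0.1, 0.8, 0.0]
gripper_width: 0.334
grasp_force: 59.5
```

Call:
{"fn": "move_arm", "kwargs": {
  "rows": [
    [0,0,0.1,0,0,0,-1],
    [0,0,0.1,0,0,0,-1],
    [0,0,0,0,0,0,-1],
    [0,0,0,0,0,0,-1]
  ]
}}

```text
time: 34.65
tool_pos: [0.6286, -0.0065, 0.0412]
tool_rot: [-0.0, 0.714, 0.7, -0.0]
contact_force: [-0.8, 0.8, -0.4]
gripper_width: 0.328
grasp_force: 59.5
```

Call:
{"fn": "move_arm", "kwargs": {
  "rows": [
    [0,0,0.1,0,0,0,-1],
    [0,0,0,0,0,0,-1],
    [0,0,0,0,0,0,-1]
  ]
}}

```text
time: 34.9
tool_pos: [0.6289, -0.0066, 0.0407]
tool_rot: [0.0, 0.714, 0.7, 0.0]
contact_force: [-1.1, -0.3, 2.8]
gripper_width: 0.331
grasp_force: 59.7
```

Call:
{"fn": "move_arm", "kwargs": {
  "rows": [
    [0,0,0.05,0,0,0,-1],
    [0,0,0,0,0,0,-1],
    [0,0,0,0,0,0,-0.2],
    [0,0,0,0,0,0,0.2],
    [0,0,0,0,0,0,0.2],
    [0,0,0,0,0,0,0.2],
    [0,0,-1,0,0,0,0.2],
    [0,0,-2,0,0,0,0.2],
    [0,0,-3,0,0,0,0.2],
    [0,0,-3,0,0,0,0.4],
    [0,0,-3,0,0,0,0.4],
    [0,0,-3,0,0,0,0.4],
    [0,-3,-2,0,0,0,0.4],
    [0,-3.5,0,0,0,0,0.4],
    [0,-3.5,0,0,0,0,0.4],
    [0,-3.5,0,0,0,0,0.4],
    [0,-3.5,0,0,0,0,0.4],
    [0,-3,0,0,0,0,0.4],
    [0,0,0,0,0,0,0.4],
    [0,0,0,0,0,0,0.4]
  ]
}}

```text
time: 36.57
tool_pos: [0.428, -0.0023, 0.2105]
tool_rot: [0.001, 0.714, 0.7, 0.001]
contact_force: [0.3, 0.2, 0.3]
gripper_width: 0.699
grasp_force: 0.0
```

```bash
python3 - <<'E'
from h import *
st(2); f=grab('scene'); cv2.imwrite('pics/fin.png',cv2.resize(f['img'][120:420,60:520],(800,522),interpolation=cv2.INTER_CUBIC))
E
```

```text
36.6667 [ 4.293e+02 -2.500e+00  2.108e+02  0.000e+00  1.000e-01  2.000e-01] [0.3 0.  0.  0.5 0.5 0.1] [0.001 0.714 0.7   0.001] 0.701
```

View pics/fin.png

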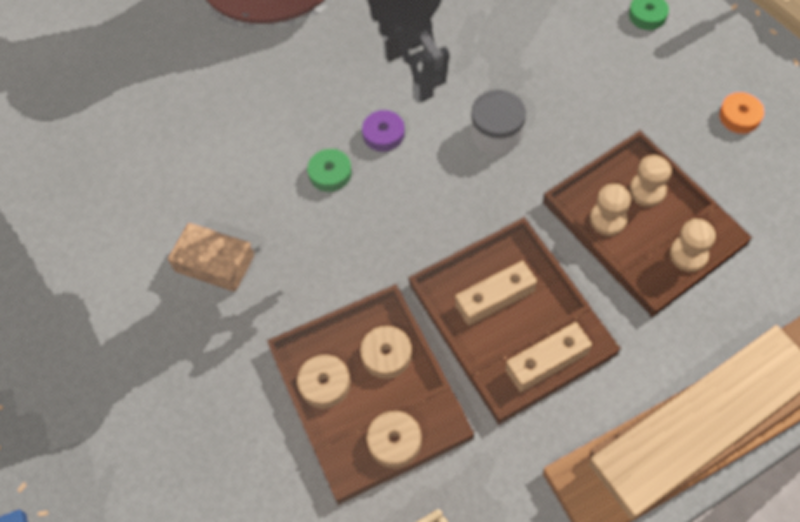

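The final view shows everything in place:
- **Wheels:** flat at (323,380) and (386,350).
- **Bar:** flat at (497,290).
- **Knobs:** upright at (611,208) and (651,180).
- **Block and tin:** in their places.
- **Gripper:** clear of everything.

I'm handing the job in.

```bash
python3 -c "
from plant import manip
print(manip.job_done())"
```

```text
the job is handed in; nothing more can be done
None
```

I sorted all five parts into their matching trays, wheels and bar lying flat and knobs standing upright, with the sanding block and wax tin left in place, and handed the job in at about 37 s of the 115 s allowed.

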